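# Fit the drive spindle of the specimen rotator

## Robot

A 6-joint arm with a two-finger parallel gripper is mounted at the origin on the work surface. World frame = base frame: x ahead of the robot, y to its left, z up, the work surface at z = 0. Lengths are in mm, angles in rad, forces in N, time in s.
With the tool pointing down it reaches from about 300 to 775 mm from the base axis. Payload 14.6 kg.
Tool frame: the origin (TCP) lies on the centre line of the jaws, within the pads' length; the fingertips stand r.tcp_to_tips ahead of it and the grasp point (between the pads) lies 6 mm ahead of it (r.tcp_to_tips is the distance from the TCP to the fingertips, in mm); x points along the fingers, z is the direction in which the jaws open and shut, and the axes are right-handed (so a half turn about x gives the same grasp; the last joint's range is limited). The gripper opens to 85 mm and grips with 20 to 120 N. Pads are 22 mm wide; open, the fingers measure 114 mm over their backs; the gripper's body (76 mm by 85 mm) begins 54 mm behind the grasp point. The pads swing forward as they close: fully open they stand 13 mm farther back than shut.
Start: joints at [-1.335, 0.3, 1.521, -0, 1.321, -0.067], TCP at [164, -524.97, 256.281] pointing down, gripper open.
Joint ranges: [-3.03, 3.03], [-0.79, 2.21], [0.23, 2.52], [-1.04, 4.18], [0, 3.07], [-2.55, 2.55]. Speed limits (rad/s): [2.22, 2.22, 2.57, 3.14, 3.14, 3.14].

## Interface

Orientations are given as a unit quaternion [w, x, y, z].
In Python, from rig import r gives the robot as it stands.
- The arm moves only by the tool arm_command, never from a script. Its arguments are lists of equal length, an entry for each row: "rotation": the turn, a rotation vector about the tool's x, y, z in rad, a list of three; "translation": the shift along the tool's x, y, z in m, a list of three; "grip": the opening, from -1 (shut) to 1 (fully open). A call has 1 to 5 rows; each row is the pose to reach, as a shift and turn from the pose commanded when the call began, along the tool's axes at that moment; what a row does not reach only later rows make up. A row lasts 1/12 s, in which the tool goes at most 41.7 mm and 7.16 degrees, less where a joint would pass 70% of its speed; a pose out of reach is approached as far as the arm can. A call with a gripper value outside its range is refused whole. The fingers move at their own pace and stop on an object; the grip force is fixed at half the most. Time passes only in rows, so rows that repeat a pose let the fingers close. It gives the time, the measured TCP pose, the force and the opening at its end, in the units of the state.
- r.get_state(): the state, without advancing time (a new reading comes with each control period).
- r.snapshot(name): name is "scene" or "top"; returns a dict with "image" (480x640x3 uint8, red, green, blue), "depth" (480x640 float32, mm along the optical axis (not along the pixel's ray), 0 where there is no reading), "fx", "fy", "cx", "cy" (pixels), "world_to_cam" (4x4, takes a point from world to camera coordinates). Camera axes: x right, y down, z forward; pixel columns grow to the right and rows downward; lengths in mm; the calibration is good to about 2 mm. A picture is of the moment at which its call begins.
- r.close_job(): hands the job in, once; it reports no verdict.
The state is a dict: "time": time; "joint_pos": joint angles; "joint_vel": joint speeds; "tau": joint torques, N m; "eef_pos": TCP position; "tcp_rot": TCP orientation; "force": force on the tool from outside, world axes, zero at the start; "wrist_torque": the same for the moment, N m; "width": opening from 0.0 (shut) to 1.0 (fully open).
Only numpy, scipy, OpenCV 4.12 (cv2) and the standard library are available. Lean on these libraries where they do the work, as an engineer would, in place of code of your own. Each camera call takes 0.05 s, during which the arm holds its last target.

## Task

Take the steel spindle out of its wooden storage block and thread it straight down through both bearing plates of the specimen rotator. Rest it gently on the sprung drive piece below, turn it by feel until its flat end drops into the slot, lower it fully home and let go; never force it, and leave the rocks, tube rack and tray where they are.

Things in the scene. Friction and masses are not known exactly. Their poses are not given: they have to be found in the camera images.
- spindle_head (a point): Centre of the steel spindle's flat head: a block 36 mm wide (own x), 14 mm thick (own y), 45 mm tall; z up the spindle. Below it a collar 24 mm across, 4 mm thick, then the 18 mm round shaft. The loose spindle, 176 mm long, about 0.32 kg, stands upright in the holder, turned up to about 50 degrees. Grip the head's two flat faces from above and pull straight up.
- spindle_tip (a point): Centre of the spindle's lower end, 153.5 mm below the head's centre, same axes. The last 12 mm are a flat tang, 16 mm wide along x (as the head's wide side) and 5 mm thick along y; above it a taper from 15.6 to 18 mm diameter over 5 mm.
- rotator: Specimen rotator, fixed; origin: centre of the underside of its white base (130 x 110 mm in x, y; 22 mm high), z up. Two 10 mm rods, 37 mm either side of centre along its x, up to 156 mm, carry two level aluminium plates 90 x 64 x 12 mm, each with a 19.5 mm hole on the vertical axis through the origin. More than 25 N between spindle and rotator is forcing.
- top_bore (a point): Centre of the upper plate's hole at its top face, 152 mm above the table (underside 140 mm); axes as the rotator.
- low_bore (a point): Centre of the lower plate's hole at its top face, 80 mm above the table (underside 68 mm); axes as the rotator.
- drive_top (a point): Centre of the top of the drive piece, 34 mm square steel, 47 mm above the table, a 6.5 mm slot across it. The slot's turn from the rotator's x is unknown, up to 0.85 rad (49 degrees) either way, and not measured here: feel for it. Pressed, it sinks: 5.6 N to start, 0.7 N per mm, hard stop at 5 mm; it springs up when the tang meets the slot. It turns stiffly (0.15 Nm).
- seat (a point): Centre of the slot's floor, 37 mm above the table (slot 10 mm deep), where the spindle's lower end rests when fully home; axes as the rotator, not as the slot.
- holder: Wooden storage block 75 x 75 x 60 mm, fixed; origin at the centre of its underside, z up. A hole of 20.5 mm diameter, 50 mm deep, in the middle of its top; the spindle stands in it, its lower end 10 mm above the table.
- rock_a: Bystander: reddish rock, about 70 mm, loose; origin under its middle.
- rock_b: Bystander: grey rock, about 55 mm, loose; origin under its middle.
- tube_rack: Bystander: black two-tier rack with corked sample tubes, 75 x 150 mm, 116 mm tall, loose; origin under its middle.
- tray: Bystander: white divided specimen tray 120 x 170 mm, 22 mm high, loose; origin under its middle.
Things that resemble listed ones, but are neither listed nor needed, are in the scene too. There is more than one size of the rotator; the one meant has the size given above.

How it is judged:
By the outcome, as a careful person would: the job done as asked, in the order asked, and still so for the second after the job is handed in, with the robot touching nothing.
It also fails if it takes over 67 s, if anything falls off the work surface, if the arm or the gripper's body presses on something with over 40 N, if the wrist force passes 120 N, or if a joint passes its speed limit or range.

## Working session

There is one attempt and no reset: what is moved stays moved. The work goes in short steps, Python scripts to look and compute and a tool call to move; the robot and the scene stay as the last step left them, time stands still between calls to the robot, and variables do not carry over. Pictures are saved under pics/ and viewed, and the job is handed in when it is done.

Besides the shell and the picture viewer there is one more tool, called after ">>>" in YAML: its name, and indented under it one key for each argument. arm_command: Moves the arm, as the interface text tells. Its arguments: {"type":"object","properties":{"rotation":{"type":"array","items":{"type":"array","items":{"type":"number"}}},"translation":{"type":"array","items":{"type":"array","items":{"type":"number"}}},"grip":{"type":"array","items":{"type":"number"}}},"required":["rotation","translation","grip"]}

```bash
ls; mkdir -p pics; python3 - <<'E'
from rig import r
import cv2,numpy as np
print(r.get_state(), r.tcp_to_tips)
for n in("scene","top"):
    s=r.snapshot(n); cv2.imwrite(f"pics/{n}0.png",s["image"][:,:,::-1]); np.savez(f"{n}0.npz",**s)
    print(n,s["fx"],s["fy"],s["cx"],s["cy"]);print(np.round(s["world_to_cam"],3))
E
```

```text
pics
{'time': 0.0, 'joint_pos': array([-1.33456910e+00,  3.00508102e-01,  1.52159668e+00,  1.60708841e-05,
        1.32071269e+00, -6.65949923e-02]), 'joint_vel': array([ 4.75454235e-04, -1.46685174e-03, -7.63856395e-04, -5.85626561e-04,
       -1.06765228e-03,  1.89525283e-07]), 'tau': array([ 9.01802960e-04, -5.43503308e+01, -3.61800134e+01, -1.31797430e-05,
        3.99460027e-03, -1.63366263e-05]), 'eef_pos': array([ 163.97187167, -524.76730124,  255.69440486]), 'tcp_rot': array([ 0.5693678 ,  0.41914742,  0.57002279, -0.41858067]), 'force': array([ 0.452597  ,  0.17751462, -0.23469487]), 'wrist_torque': array([-0.00514691,  0.00420526, -0.04398045]), 'width': 0.9954554832527254} 25.0
scene 499.5422655616987 499.5422655616987 320.88776247420145 229.27232298220375
[[ 1.050000e-01  9.940000e-01 -1.200000e-02 -1.581300e+01]
 [ 6.330000e-01 -7.600000e-02 -7.700000e-01 -2.257120e+02]
 [-7.670000e-01  7.300000e-02 -6.380000e-01  1.605614e+03]
 [ 0.000000e+00  0.000000e+00  0.000000e+00  1.000000e+00]]
top 475.1954882796367 475.1954882796367 323.6889187565848 240.32749379628368
[[-1.000000e-02 -1.000000e+00 -8.000000e-03 -1.428000e+01]
 [-9.940000e-01  1.100000e-02 -1.130000e-01  5.124370e+02]
 [ 1.130000e-01  7.000000e-03 -9.940000e-01  1.226869e+03]
 [ 0.000000e+00  0.000000e+00  0.000000e+00  1.000000e+00]]
```

View pics/scene0.png

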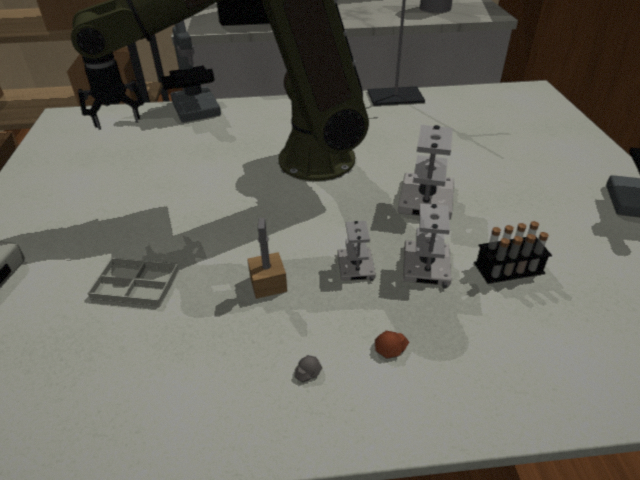

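View pics/top0.png

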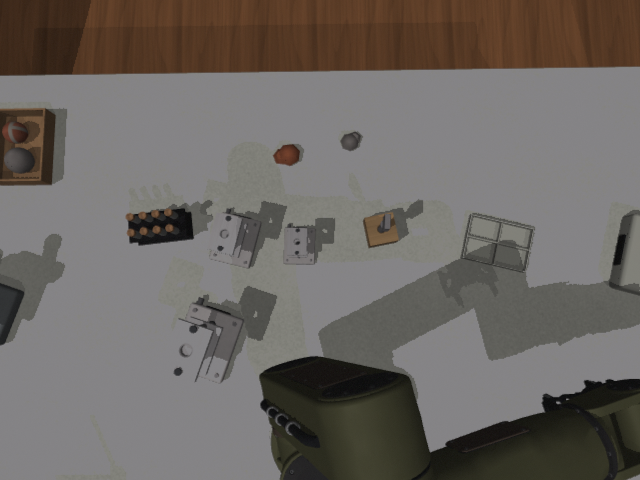

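The scene shows three rotators: a small one (top view ~300,244), a medium one (~234,238) and a large one (~210,342). The holder with the spindle is at ~(381,229). I'll enlarge these and get their depths.

```bash
cat > h.py <<'E'
import numpy as np,cv2
def load(f): return dict(np.load(f))
def world(s,u,v,d):
    d=np.asarray(d,float)
    p=np.stack([(u-s["cx"])/s["fx"]*d,(v-s["cy"])/s["fy"]*d,d],-1)
    M=s["world_to_cam"]; return (p-M[:3,3])@M[:3,:3]
def cloud(s):
    v,u=np.mgrid[:480,:640]; return world(s,u,v,s["depth"])
def plane(s,u,v,z):
    M=s["world_to_cam"];R=M[:3,:3];c=-R.T@M[:3,3]
    d=np.stack([(np.asarray(u,float)-s["cx"])/s["fx"],(np.asarray(v,float)-s["cy"])/s["fy"],np.ones_like(np.asarray(u,float))],-1)@R
    return c+d*((z-c[2])/d[...,2])[...,None]
def proj(s,p):
    q=np.asarray(p,float)@s["world_to_cam"][:3,:3].T+s["world_to_cam"][:3,3]
    return q[...,:2]/q[...,2:]*s["fx"]+[s["cx"],s["cy"]]
E
python3 - <<'E'
from h import *
t=load("top0.npz");c=cloud(t)
def crop(s,x,y,w,h,k): return cv2.resize(s["image"][y:y+h,x:x+w,::-1],None,fx=k,fy=k,interpolation=cv2.INTER_CUBIC)
a=crop(t,170,190,260,200,3);cv2.imwrite("pics/c1.png",a)
s=load("scene0.npz");cv2.imwrite("pics/c2.png",crop(s,235,110,240,190,3))
for nm,(x0,x1,y0,y1) in dict(med=(205,262,205,270),small=(282,318,220,268),large=(170,245,290,385),hold=(360,402,205,250)).items():
    z=c[y0:y1,x0:x1].reshape(-1,3); z=z[(z[:,2]>8)]
    h,e=np.histogram(z[:,2],np.arange(8,260,4)); print(nm,[(int(e[i]),int(h[i])) for i in range(len(h)) if h[i]>8])
E
```

```text
med [(8, 20), (12, 43), (16, 184), (20, 496), (24, 217), (28, 15), (68, 9), (72, 16), (76, 104), (80, 131), (84, 13), (140, 13), (144, 31), (148, 397), (152, 492), (156, 61)]
small [(8, 35), (12, 174), (16, 278), (20, 55), (52, 9), (56, 24), (60, 28), (104, 9), (108, 56), (112, 310), (116, 144)]
large [(8, 27), (12, 28), (16, 35), (20, 112), (24, 463), (28, 929), (32, 231), (36, 18), (92, 22), (96, 26), (100, 93), (104, 355), (108, 113), (184, 17), (188, 41), (192, 45), (196, 499), (200, 1079), (204, 186), (208, 16)]
hold [(12, 9), (16, 9), (20, 9), (32, 10), (40, 10), (52, 27), (56, 244), (60, 364), (64, 48), (140, 10), (144, 10), (180, 18), (184, 66), (188, 15)]
```

View pics/c1.png

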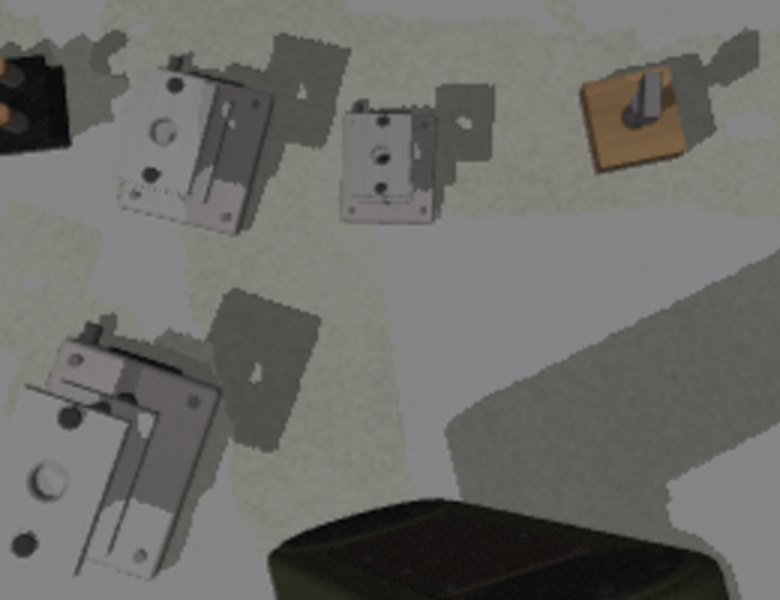

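View pics/c2.png

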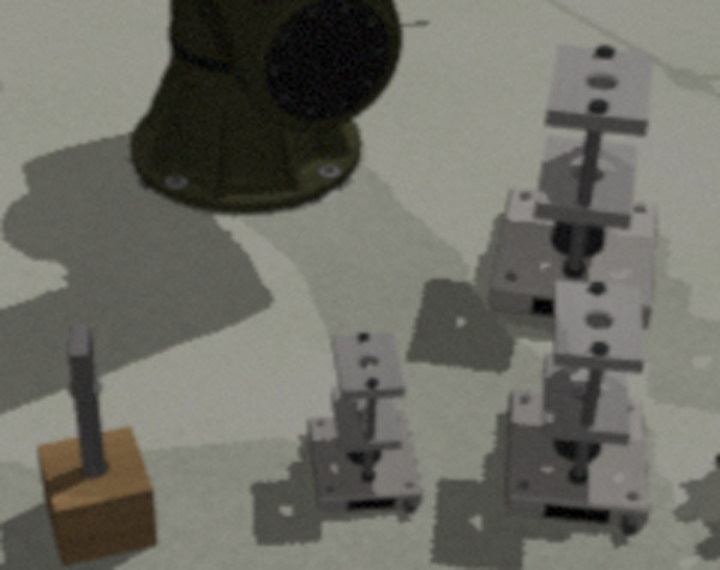

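```bash
python3 - <<'E'
from h import *
for n in("top","scene"):
    s=load(n+"0.npz");c=cloud(s)
    im=s["image"]; 
    if n=="top": R=dict(med=(205,262,205,270),hold=(355,410,200,255))
    else: R=dict(med=(400,456,202,292),hold=(240,295,212,300))
    def sel(reg,lo,hi):
        x0,x1,y0,y1=R[reg];m=np.zeros((480,640),bool);m[y0:y1,x0:x1]=True
        return m&(c[...,2]>lo)&(c[...,2]<hi)
    def rect(m,z,nm):
        v,u=np.nonzero(m); p=plane(s,u,v,z)[:,:2]
        rr=cv2.minAreaRect(p.astype(np.float32)); print(n,nm,len(u),np.round(rr[0],1),np.round(rr[1],1),round(rr[2],1),"mean",np.round(p.mean(0),1),"clz",np.median(c[m][:,2]).round(1))
        return rr
    rect(sel("med",146,159),152,"plate")
    rect(sel("med",15,29),22,"base")
    rect(sel("hold",54,66),60,"holder")
    rect(sel("hold",180,192),186,"headtop")
    m=sel("hold",120,195); p=c[m]; print(n,"head pts",len(p),p.mean(0).round(1),p.min(0).round(1),p.max(0).round(1))
E
python3 - <<'E'
from h import *
t=load("top0.npz");s=load("scene0.npz")
def crop(s,x,y,w,h,k): return cv2.resize(s["image"][y:y+h,x:x+w,::-1],None,fx=k,fy=k,interpolation=cv2.INTER_NEAREST)
A=np.zeros((600,800,3),np.uint8)
a=crop(t,205,205,60,45,6.6)[:300,:400];A[:a.shape[0],:a.shape[1]]=a   
a=crop(s,410,200,40,30,10);A[300:600,:400]=a
a=crop(t,360,205,40,30,10);A[:300,400:]=a
a=crop(s,250,215,40,30,10);A[300:,400:]=a
cv2.imwrite("pics/c3.png",cv2.convertScaleAbs(A,alpha=1.6))
E
```

```text
top plate 977 [517.8 217. ] [66.  90.1] 75.3 mean [517.6 217.1] clz 152.3
top base 917 [523.1 215.1] [110.3 140.5] 75.3 mean [505.3 199.4] clz 22.2
top holder 667 [ 537.3 -167.9] [74.9 76.2] 10.7 mean [ 533.7 -165.5] clz 60.7
top headtop 99 [ 536.7 -168.2] [13.9 35.3] 88.6 mean [ 537.  -167.8] clz 186.2
top head pts 148 [ 535.7 -165.9  175.8] [ 518.9 -175.8  141.6] [ 554.9 -156.4  191.9]
scene plate 741 [523.5 217.4] [64.7 99.4] 75.4 mean [525.  217.4] clz 151.5
scene base 1459 [439.3 231.1] [140.3 327.6] 71.7 mean [509.4 217.4] clz 21.4
scene holder 718 [ 544.  -167.1] [82.5 75.2] 10.2 mean [ 546.7 -166.8] clz 59.2
scene headtop 82 [ 544.7 -167. ] [14.3 40.8] 85.6 mean [ 543.9 -166.9] clz 184.7
scene head pts 246 [ 548.1 -166.7  162.3] [ 522.1 -179.3  120.1] [ 561.2 -155.4  187.8]
```

View pics/c3.png

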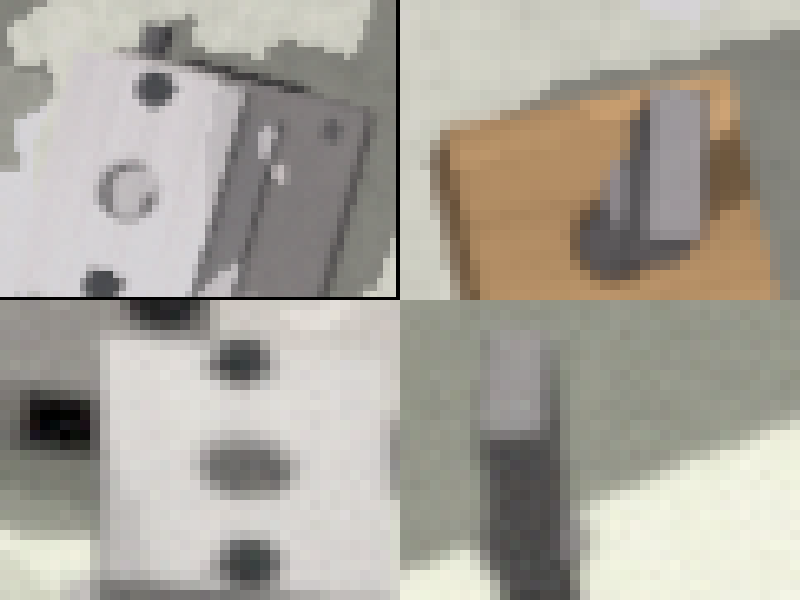

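The medium rotator's plate is at 152 mm, 90×66, so that is the right one. In the crops, the bore is at top ≈(224,233) and scene ≈(434,216). Next I'll measure sub-pixel centroids of the bore, rod tops and head.

```bash
python3 - <<'E'
from h import *
t=load("top0.npz");s=load("scene0.npz")
def tri(a,b):
    # linear triangulation of pixel a in top, b in scene
    P=[]
    for S,x in((t,a),(s,b)):
        K=np.array([[S["fx"],0,S["cx"]],[0,S["fy"],S["cy"]],[0,0,1]]);P.append(K@S["world_to_cam"][:3])
    X=cv2.triangulatePoints(P[0],P[1],np.array(a,float).reshape(2,1),np.array(b,float).reshape(2,1));return (X[:3]/X[3]).ravel()
def blob(S,u,v,r,ref=None,k=.8):
    g=cv2.GaussianBlur(cv2.cvtColor(S["image"],cv2.COLOR_RGB2GRAY),(0,0),.5)[int(v)-r:int(v)+r+1,int(u)-r:int(u)+r+1].astype(float)
    hi=np.percentile(g,80); w=np.clip(hi*.93-g,0,None)
    yy,xx=np.mgrid[:g.shape[0],:g.shape[1]]
    return np.array([(w*xx).sum()/w.sum()+int(u)-r,(w*yy).sum()/w.sum()+int(v)-r])
F={}
for nm,a,b,z in(("bore",(224,233),(434,216),152),("rod1",(228,218),(434,205.6),156),("rod2",(220,247.5),(434,226),156)):
    r1,r2=(6,5) if nm=="bore" else (3,4)
    A=blob(t,*a,r1) ;B=blob(s,*b,r2 if nm=="bore" else 3)
    if nm=="bore":
        g=cv2.cvtColor(t["image"],cv2.COLOR_RGB2GRAY)
        # ellipse from dark rim in top view
        sub=g[226:242,216:233]; print(sub)
    print(nm,A.round(2),B.round(2),"tri",tri(A,B).round(1),"top",plane(t,*A,z).round(1),"scene",plane(s,*B,z).round(1))
g=cv2.cvtColor(s["image"],cv2.COLOR_RGB2GRAY);print(g[210:223,425:445])
E
```

```text
[[130 129 129 130 127 131 132 129 130 130 127 128 130 131 131 130 129]
 [129 130 129 130 128 131 132 131 130 129 129 127 130 131 131 130 130]
 [130 131 131 128 130 130 129 128 125 124 128 127 130 131 132 130 129]
 [130 132 130 129 129 125 117 110 104 103 116 126 131 131 131 131 129]
 [130 131 130 127 122 106  88  74  89  93  99 117 129 132 131 131 130]
 [131 130 130 128 106  76  90 113 117 118 116 119 123 130 131 131 129]
 [131 129 129 123  93  75 110 118 119 118 115 119 118 129 131 130 129]
 [132 131 130 115  82  83 112 119 118 117 117 116 112 125 130 130 128]
 [132 130 130 114  79  80 112 119 118 117 109  91 102 127 132 130 128]
 [132 130 130 117  83  79 112 119 119 117  96  72 100 127 132 131 130]
 [131 130 131 132 109  79 109 118 117 115  85  81 120 131 132 129 131]
 [132 130 131 133 132 108  98 107 109 106  98 115 130 132 131 130 130]
 [131 131 133 133 132 132 124 113 112 115 129 132 132 132 131 131 132]
 [131 131 132 132 131 132 131 132 129 132 132 133 133 132 130 130 132]
 [130 132 133 132 132 132 130 131 131 132 132 132 132 133 130 131 131]
 [132 132 133 132 132 132 131 131 1
[... 775 characters left out ...]
 134 136
  136 137]
 [136 135 134 134 125 100  76  70  68  68  69  68  86 106 123 131 133 136
  135 134]
 [133 132 135 133 119  89  69  66  68  63  66  63  66  83 109 128 134 136
  134 133]
 [132 132 134 134 125  99  70  69  65  66  69  65  61  76 111 131 133 134
  134 132]
 [132 133 135 135 133 114  94  76  66  70  72  75  72  94 122 131 134 135
  136 134]
 [135 132 134 133 134 131 123 109  96  96 100 102 106 123 134 135 134 136
  132 135]
 [132 133 133 133 132 133 134 134 130 129 129 132 130 135 133 136 130 135
  132 134]
 [132 132 136 134 135 135 136 133 134 132 134 134 132 134 134 133 135 133
  135 137]
 [132 133 133 135 135 135 136 131 130 131 134 132 134 133 135 133 131 133
  135 134]]
```

The bore is at about (518, 217), with the rods 74.0 mm apart and rotator x at −14.5°. The head is at about (537, −168) with its wide side close to world x. Both views agree on the offset from head to bore, about (−19, +385). Next I'll set up motion bookkeeping.

```bash
cat > mv.py <<'E'
import numpy as np,json,os
from scipy.spatial.transform import Rotation as R
from rig import r
def q2R(q): return R.from_quat([q[1],q[2],q[3],q[0]])
def st():
    s=r.get_state(); M=q2R(s["tcp_rot"]).as_matrix(); jz=np.degrees(np.arctan2(M[1,2],M[0,2]))
    print("t%.2f"%s["time"],"pos",s["eef_pos"].round(2),"jawyaw %.2f"%jz,"xdown",M[:,0].round(4),"F",s["force"].round(1),"T",s["wrist_torque"].round(2),"w%.3f"%s["width"],"j6 %.2f"%s["joint_pos"][5])
    return s,M,jz
def to(p):  # translation in tool frame from the measured pose (m) 
    s,M,jz=st(); print("tool shift m",(M.T@(np.array(p)-s["eef_pos"])/1000).round(4))
E
python3 -c "
from mv import *
st(); print(q2R(r.get_state()['tcp_rot']).as_matrix().round(3)); to([537,-168,240])"
```

```text
t0.10 pos [ 163.97 -524.8   255.77] jawyaw -72.65 xdown [-2.e-04  1.e-03 -1.e+00] F [-1.2 -0.5 -0.3] T [0.02 0.05 0.03] w1.001 j6 -0.07
[[-0.     0.955  0.298]
 [ 0.001  0.298 -0.955]
 [-1.     0.    -0.001]]
t0.10 pos [ 163.97 -524.8   255.77] jawyaw -72.65 xdown [-2.e-04  1.e-03 -1.e+00] F [-1.2 -0.5 -0.3] T [0.02 0.05 0.03] w1.001 j6 -0.07
tool shift m [ 0.016   0.4624 -0.2293]
```

>>> arm_command:
  rotation:
    - [-0.12,0,0]
    - [-0.24,0,0]
    - [-0.36,0,0]
    - [-0.48,0,0]
    - [-0.6,0,0]
  translation:
    - [0,0.03,-0.015]
    - [0,0.06,-0.03]
    - [0,0.09,-0.045]
    - [0,0.12,-0.06]
    - [0,0.15,-0.075]
  grip: [1,1,1,1,1]

```text
time: 0.52
eef_pos: [285.6, -407.3, 256.1]
tcp_rot: [0.669, 0.23, 0.669, -0.23]
force: [1.0, -1.3, 0.8]
width: 1.001
```

```bash
python3 -c "
from mv import *
to([537,-168,250])"
```

```text
t0.52 pos [ 285.61 -407.32  256.08] jawyaw -37.95 xdown [-2.e-04  4.e-04 -1.e+00] F [ 1.  -1.3  0.8] T [ 0.   -0.04 -0.03] w1.001 j6 -0.37
tool shift m [0.0061 0.3433 0.0511]
```

>>> arm_command:
  rotation:
    - [-0.12,0,0]
    - [-0.24,0,0]
    - [-0.36,0,0]
    - [-0.48,0,0]
    - [-0.6,0,0]
  translation:
    - [0,0.034,0.005]
    - [0,0.068,0.01]
    - [0,0.102,0.015]
    - [0,0.136,0.02]
    - [0,0.17,0.025]
  grip: [1,1,1,1,1]

```text
time: 0.93
eef_pos: [410.7, -289.2, 256.1]
tcp_rot: [0.707, 0.022, 0.707, -0.022]
force: [0.9, -1.1, 0.1]
width: 1.003
```

```bash
python3 -c "
from mv import *
to([537,-168,250])"
```

```text
t0.93 pos [ 410.66 -289.23  256.12] jawyaw -3.56 xdown [-3.e-04  2.e-04 -1.e+00] F [ 0.9 -1.1  0.1] T [-0.02 -0.02 -0.01] w1.003 j6 -0.62
tool shift m [0.0061 0.1288 0.1186]
```

>>> arm_command:
  rotation:
    - [-0.12,0,0]
    - [-0.24,0,0]
    - [-0.36,0,0]
    - [-0.48,0,0]
    - [-0.6,0,0]
  translation:
    - [0.001,0.026,0.024]
    - [0.002,0.052,0.048]
    - [0.003,0.078,0.072]
    - [0.004,0.104,0.096]
    - [0.006,0.129,0.119]
  grip: [1,1,1,1,1]

```text
time: 1.35
eef_pos: [538.3, -168.4, 250.1]
tcp_rot: [0.682, -0.188, 0.682, 0.188]
force: [-0.1, 0.4, -0.2]
width: 1.001
```

>>> arm_command:
  rotation:
    - [-0.12,0,0]
    - [-0.24,0,0]
    - [-0.36,0,0]
    - [-0.48,0,0]
    - [-0.6,0,0]
  translation:
    - [0,0,0]
    - [0,0,0]
    - [0,0,0]
    - [0,0,0]
    - [0,0,0]
  grip: [1,1,1,1,1]

```text
time: 1.77
eef_pos: [537.1, -169.9, 249.9]
tcp_rot: [0.595, -0.381, 0.596, 0.381]
force: [-0.3, -0.1, 0.7]
width: 0.997
```

>>> arm_command:
  rotation:
    - [-0.12,0,0]
    - [-0.24,0,0]
    - [-0.36,0,0]
    - [-0.4,0,0]
    - [-0.4,0,0]
  translation:
    - [0,0,0]
    - [0,0,0]
    - [0,0,0]
    - [0,0,0]
    - [0,0,0]
  grip: [1,1,1,1,1]

```text
time: 2.18
eef_pos: [537.1, -170.0, 249.9]
tcp_rot: [0.509, -0.49, 0.509, 0.491]
force: [-0.0, 0.2, 0.4]
width: 1.002
```

```bash
python3 - <<'E'
from mv import *
import cv2
to([537,-168,169.5])
for n in("scene","top"):
    s=r.snapshot(n);np.savez(n+"1.npz",**s)
    x,y=(220,130) if n=="scene" else (330,170)
    cv2.imwrite(f"pics/g1{n}.png",cv2.resize(s["image"][y:y+180,x:x+130,::-1],None,fx=3,fy=3))
a=cv2.imread("pics/g1scene.png");b=cv2.imread("pics/g1top.png");cv2.imwrite("pics/g1.png",np.hstack([a,b]))
E
```

```text
t2.18 pos [ 537.12 -170.02  249.94] jawyaw 87.89 xdown [-6.e-04  2.e-04 -1.e+00] F [-0.   0.2  0.4] T [ 0.02 -0.02 -0.  ] w1.002 j6 -1.91
tool shift m [0.0804 0.0001 0.002 ]
```

View pics/g1.png

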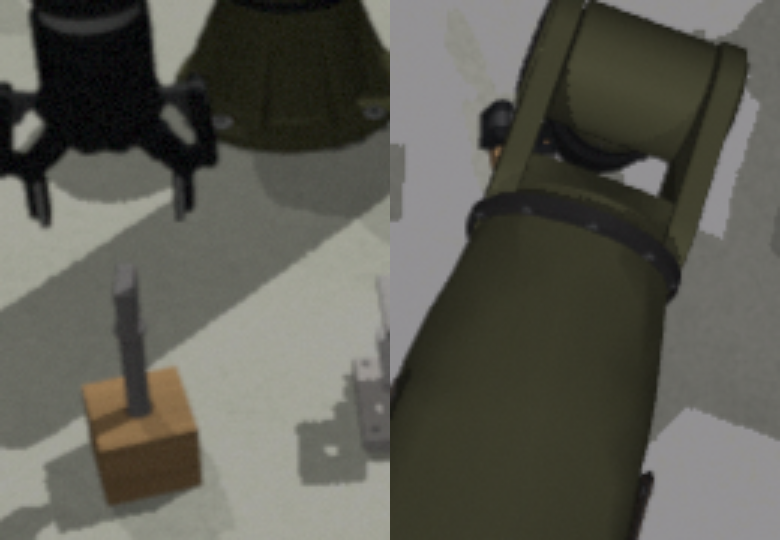

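The spindle head stands between the open fingers in the scene view; the arm hides it in the top view. I'll descend and close.

>>> arm_command:
  rotation:
    - [0,0,0]
    - [0,0,0]
    - [0,0,0]
    - [0,0,0]
    - [0,0,0]
  translation:
    - [0.02,0,0.002]
    - [0.045,0,0.002]
    - [0.065,0,0.002]
    - [0.08,0,0.002]
    - [0.08,0,0.002]
  grip: [1,1,1,1,1]

```text
time: 2.7
eef_pos: [536.1, -167.6, 167.1]
tcp_rot: [0.509, -0.488, 0.511, 0.491]
force: [-0.2, 0.8, 0.5]
width: 1.002
```

>>> arm_command:
  rotation:
    - [0,0,0]
    - [0,0,0]
    - [0,0,0]
    - [0,0,0]
    - [0,0,0]
  translation:
    - [0,0,0]
    - [0,0,0]
    - [0,0,0]
    - [0,0,0]
    - [0,0,0]
  grip: [-1,-1,-1,-1,-1]

```text
time: 3.12
eef_pos: [537.5, -168.2, 171.0]
tcp_rot: [0.51, -0.491, 0.509, 0.49]
force: [1.1, -1.1, -1.0]
width: 0.301
```

>>> arm_command:
  rotation:
    - [0,0,0]
    - [0,0,0]
    - [0,0,0]
    - [0,0,0]
    - [0,0,0]
  translation:
    - [0,0,0]
    - [0,0,0]
    - [0,0,0]
    - [0,0,0]
    - [0,0,0]
  grip: [-1,-1,-1,-1,-1]

```text
time: 3.53
eef_pos: [537.6, -168.0, 170.8]
tcp_rot: [0.51, -0.49, 0.509, 0.49]
force: [-1.2, 1.5, 5.7]
width: 0.153
```

```bash
python3 - <<'E'
from mv import *
st()
E
```

```text
t3.53 pos [ 537.55 -168.01  170.84] jawyaw 87.78 xdown [ 9.e-04 -1.e-04 -1.e+00] F [-1.2  1.5  5.7] T [ 0.47  0.14 -0.01] w0.153 j6 -1.90
```

>>> arm_command:
  rotation:
    - [0,0,0]
    - [0,0,0]
    - [0,0,0]
  translation:
    - [0,0,0]
    - [0,0,0]
    - [0,0,0]
  grip: [-1,-1,-1]

```text
time: 3.78
eef_pos: [537.5, -168.0, 170.8]
tcp_rot: [0.51, -0.49, 0.509, 0.49]
force: [0.3, 2.0, 6.0]
width: 0.158
```

```bash
python3 - <<'E'
from mv import *
st()
E
```

```text
t3.78 pos [ 537.53 -168.03  170.83] jawyaw 87.78 xdown [ 9.e-04 -1.e-04 -1.e+00] F [0.3 2.  6. ] T [0.44 0.14 0.01] w0.158 j6 -1.90
```

>>> arm_command:
  rotation:
    - [0,0,0]
    - [0,0,0]
    - [0,0,0]
    - [0,0,0]
    - [0,0,0]
  translation:
    - [-0.004,0,0]
    - [-0.012,0,0]
    - [-0.024,0,0]
    - [-0.04,0,0]
    - [-0.056,0,0]
  grip: [-1,-1,-1,-1,-1]

```text
time: 4.2
eef_pos: [537.2, -168.1, 227.6]
tcp_rot: [0.51, -0.49, 0.51, 0.49]
force: [-0.0, -0.3, -2.8]
width: 0.16
```

>>> arm_command:
  rotation:
    - [0,0,0]
    - [0,0,0]
    - [0,0,0]
    - [0,0,0]
    - [0,0,0]
  translation:
    - [-0.025,0,0]
    - [-0.05,0,0]
    - [-0.075,0,0]
    - [-0.1,0,0]
    - [-0.119,0,0]
  grip: [-1,-1,-1,-1,-1]

```text
time: 4.62
eef_pos: [537.1, -168.0, 348.6]
tcp_rot: [0.51, -0.491, 0.509, 0.489]
force: [-0.1, -0.9, -2.8]
width: 0.158
```

```bash
python3 - <<'E'
from mv import *
import cv2
to([518.2,217.2,345])
s=r.snapshot("scene");np.savez("scene2.npz",**s)
cv2.imwrite("pics/g2.png",cv2.resize(s["image"][60:300,200:400,::-1],None,fx=2.5,fy=2.5))
E
```

```text
t4.62 pos [ 537.13 -168.02  348.58] jawyaw 87.78 xdown [ 2.2e-03 -9.0e-04 -1.0e+00] F [-0.1 -0.9 -2.8] T [ 0.03 -0.02 -0.02] w0.158 j6 -1.90
tool shift m [0.0032 0.0339 0.3842]
```

View pics/g2.png

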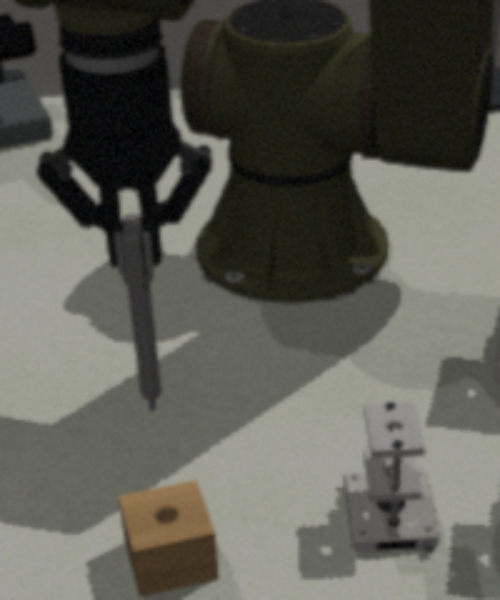

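The spindle is out of the holder and gripped. I'll check the axis for tilt against the image, and use it to correct the camera offset.

```bash
cat > axis.py <<'E'
from h import *
def axis(s,head,tip,R=9):
    """centre of dark shaft at several heights between, vs projected expectation; px offset perpendicular"""
    g=cv2.cvtColor(s["image"],cv2.COLOR_RGB2GRAY).astype(float)
    out=[]
    for f in np.linspace(.25,.9,14):
        p=proj(s,head+(tip-head)*f); x=np.arange(-R,R+.01,.25)
        row=cv2.remap(g.astype(np.float32),(p[0]+x)[None].astype(np.float32),np.full((1,len(x)),p[1],np.float32),cv2.INTER_LINEAR)[0]
        d=np.gradient(cv2.GaussianBlur(row[None],(0,0),2)[0])
        out.append((round(f,2),x[d.argmin()],x[d.argmax()],(x[d.argmin()]+x[d.argmax()])/2))
    return out
E
python3 - <<'E'
from axis import *
s=load("scene2.npz")
T=np.array([537.13,-168.02,348.58]); d=np.array([.0022,-.0009,-1])
for o in axis(s,T+7.3*d,T+160.8*d): print(o)
print(proj(s,T+160.8*d))
m=s["image"][210:232,250:270].mean(2).astype(int);print(m)
E
```

```text
(np.float64(0.25), np.float64(-4.25), np.float64(4.75), np.float64(0.25))
(np.float64(0.3), np.float64(-4.0), np.float64(4.75), np.float64(0.375))
(np.float64(0.35), np.float64(-4.25), np.float64(4.75), np.float64(0.25))
(np.float64(0.4), np.float64(-4.0), np.float64(4.5), np.float64(0.25))
(np.float64(0.45), np.float64(-4.0), np.float64(4.75), np.float64(0.375))
(np.float64(0.5), np.float64(-4.0), np.float64(4.75), np.float64(0.375))
(np.float64(0.55), np.float64(-4.0), np.float64(4.5), np.float64(0.25))
(np.float64(0.6), np.float64(-4.0), np.float64(4.5), np.float64(0.25))
(np.float64(0.65), np.float64(-3.75), np.float64(4.5), np.float64(0.375))
(np.float64(0.7), np.float64(-4.0), np.float64(4.25), np.float64(0.125))
(np.float64(0.75), np.float64(-4.0), np.float64(4.5), np.float64(0.25))
(np.float64(0.8), np.float64(-4.25), np.float64(4.5), np.float64(0.125))
(np.float64(0.85), np.float64(-3.75), np.float64(4.5), np.float64(0.375))
(np.float64(0.9), np.float64(-4.0), np.float64(4.25), np.float64(0.125))
[260.1436427  221.19374447]
[[146 141 137 120  98  73  51  52  47  51  45  46  
[... 1119 characters left out ...]
  96  96
   98  96]
 [ 95  96  92  93  97  96  97  97  99  85  79  81  92  97  96  95  96 100
   99  98]
 [ 97  96  93  93  94  95  94  96  95  97  94  97  97  99  95  98  96  98
   97  96]
 [ 96  96  93  94  95  96  97  96  97  97  99  97  97  98  96  96  95  97
   99  96]
 [ 95  99  96  98  97 100  96  95  95  95  96 101  97  99  96  97  98  97
  100  98]
 [ 96  95  96  94  98  97  96  96  99  95  95  96  95  98  99  97  99  99
   97  99]
 [ 94  96  98  98  96  97  97  97  98  95  96  94  95  95  98  99  95  98
   99  97]
 [ 98  97  97  98  96  96  97  96  93  98  95  94  95  99  98  97  98  96
   97  99]
 [ 96  99 100  99 100  98  95  93  94  98  98  99  99  97  95  95  99  99
   97  97]]
```

>>> arm_command:
  rotation:
    - [-0.07,0,0]
    - [-0.14,0,0]
    - [-0.21,0,0]
    - [-0.28,0,0]
    - [-0.35,0,0]
  translation:
    - [0,0.002,0.025]
    - [0,0.005,0.06]
    - [0,0.008,0.095]
    - [0,0.011,0.13]
    - [0,0.015,0.165]
  grip: [-1,-1,-1,-1,-1]

```text
time: 5.08
eef_pos: [528.2, -1.1, 345.2]
tcp_rot: [0.416, -0.572, 0.416, 0.572]
force: [0.9, 0.1, -3.1]
width: 0.156
```

```bash
python3 -c "
from mv import *
to([518.2,217.5,345])"
```

```text
t5.08 pos [528.15  -1.13 345.18] jawyaw 108.00 xdown [-2.e-04 -0.e+00 -1.e+00] F [ 0.9  0.1 -3.1] T [ 0.   -0.05 -0.02] w0.156 j6 -1.96
tool shift m [ 2.00e-04 -5.81e-02  2.11e-01]
```

>>> arm_command:
  rotation:
    - [-0.07,0,0]
    - [-0.14,0,0]
    - [-0.21,0,0]
    - [-0.28,0,0]
    - [-0.33,0,0]
  translation:
    - [0,-0.01,0.035]
    - [0,-0.02,0.07]
    - [0,-0.03,0.105]
    - [0,-0.04,0.14]
    - [0,-0.048,0.175]
  grip: [-1,-1,-1,-1,-1]

```text
time: 5.5
eef_pos: [520.3, 180.4, 345.2]
tcp_rot: [0.316, -0.633, 0.316, 0.633]
force: [0.6, 0.2, -2.9]
width: 0.155
```

```bash
python3 -c "
from mv import *
to([518.2,217.5,345])"
```

```text
t5.50 pos [520.29 180.4  345.19] jawyaw 126.95 xdown [-2.e-04 -1.e-04 -1.e+00] F [ 0.6  0.2 -2.9] T [-0.05 -0.02 -0.  ] w0.155 j6 -1.95
tool shift m [ 0.0002 -0.0206  0.0309]
```

>>> arm_command:
  rotation:
    - [0,0,0]
    - [0,0,0]
    - [0,0,0]
    - [0,0,0]
    - [0,0,0]
  translation:
    - [0,-0.01,0.015]
    - [0,-0.018,0.026]
    - [0,-0.0206,0.0309]
    - [0,-0.0206,0.0309]
    - [0,-0.0206,0.0309]
  grip: [-1,-1,-1,-1,-1]

```text
time: 5.92
eef_pos: [519.0, 214.9, 345.2]
tcp_rot: [-0.317, 0.632, -0.317, -0.632]
force: [0.3, 0.1, -3.0]
width: 0.157
```

```bash
python3 - <<'E'
from mv import *
import cv2
from axis import *
to([518.2,217.5,345])
S,M,_=st()
s=r.snapshot("scene");np.savez("scene3.npz",**s)
T=S["eef_pos"];d=M[:,0]
for o in axis(s,T+7.3*d,T+160.8*d)[::3]: print([float(x) for x in o])
print(proj(s,T+160.8*d))
cv2.imwrite("pics/g3.png",cv2.resize(s["image"][90:290,340:540,::-1],None,fx=3,fy=3,interpolation=cv2.INTER_CUBIC))
E
```

```text
t5.92 pos [519.   214.9  345.21] jawyaw 126.69 xdown [-1.e-04 -4.e-04 -1.e+00] F [ 0.3  0.1 -3. ] T [ 0.03  0.01 -0.02] w0.157 j6 -1.88
tool shift m [ 0.0002 -0.0009  0.0026]
t5.92 pos [519.   214.9  345.21] jawyaw 126.69 xdown [-1.e-04 -4.e-04 -1.e+00] F [ 0.3  0.1 -3. ] T [ 0.03  0.01 -0.02] w0.157 j6 -1.88
[0.25, -3.0, 5.5, 1.25]
[0.4, -3.0, 5.75, 1.375]
[0.55, -3.0, 5.5, 1.25]
[0.7, -6.25, 5.25, -0.5]
[0.85, -2.75, 5.25, 1.25]
[433.79179697 204.28013762]
```

View pics/g3.png

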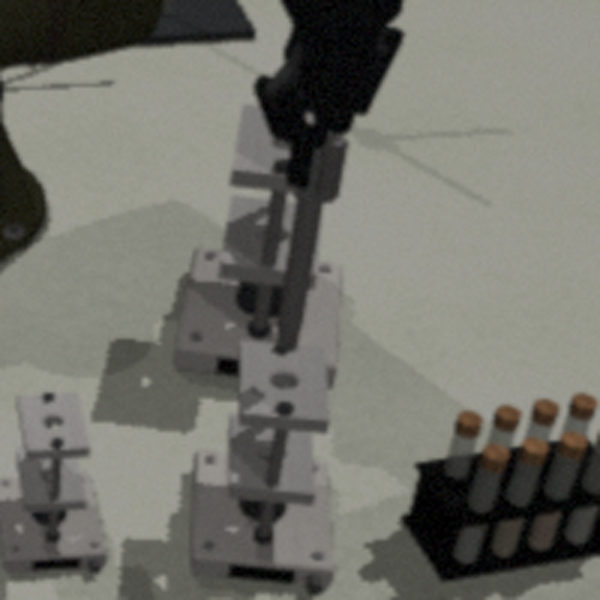

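```bash
python3 - <<'E'
from mv import *
to([518.2,217.5,345])
E
```

```text
t5.97 pos [519.08 214.63 345.32] jawyaw 126.66 xdown [ 0.e+00 -3.e-04 -1.e+00] F [ 0.  -0.5 -3.1] T [ 0.01 -0.04  0.03] w0.156 j6 -1.88
tool shift m [ 0.0003 -0.001   0.0028]
```

```bash
python3 - <<'E'
from axis import *
s=load("scene3.npz")
T=np.array([519.08,214.63,345.3])
for z in(184.5,152): 
  p=proj(s,np.array([519.08,214.63,z])); print(z,p, proj(s,np.array([520.08,214.63,z]))-p, proj(s,np.array([519.08,215.63,z]))-p)
print(s["image"][194:224,424:446].mean(2).astype(int))
cv2.imwrite("pics/g4.png",cv2.convertScaleAbs(cv2.resize(s["image"][180:230,410:460,::-1],None,fx=12,fy=12,interpolation=cv2.INTER_NEAREST),alpha=1.8))
E
```

```text
184.5 [433.71417308 204.28310862] [0.12557947 0.26902301] [ 0.44183838 -0.03259064]
152 [431.80898016 215.84390141] [0.12196906 0.27194446] [ 0.43383148 -0.03274027]
[[ 38  41  47  44  46  33  25  20  28  33  44  43  43  50  47  50  51  96
  122 129 127 125]
 [ 52  44  48  51  43  42  41  44  40  42  42  47  49  48  47  45  57 104
  125 127 127 126]
 [ 54  42  46  47  47  55  70  69  63  46  45  47  47  47  49  49  65 108
  126 127 129 128]
 [ 41  46  48  49  41  58  71  74  59  40  47  48  48  50  47  51  72 111
  126 128 127 124]
 [ 36  42  47  46  42  44  67  83  66  42  43  43  46  49  50  51  90 118
  125 130 129 129]
 [ 26  37  38  40  29  37  69 102  85  49  45  46  48  47  48  55  97 122
  128 129 130 128]
 [ 24  26  27  24  26  38  70 102  85  48  43  47  45  47  49  69 111 128
  128 131 129 131]
 [ 27  26  22  22  32  53  73  90  78  53  45  45  48  47  46  79 116 128
  128 128 131 130]
 [ 59  47  42  46  58  69  78  87  75  48  42  48  43  43  51  88 119 130
  130 131 130 129]
 [ 95  88  82  82  86  85  85  83  65  46  45  46  47  44  51  96 124 131
  131 131 128 128]
 [12
[... 1156 characters left out ...]
8  66  65  64  77  98 115 120
  121 123 120 122]
 [120 120 121 122 122 116  91  71  66  67  66  66  65  61  70  97 116 120
  122 124 123 121]
 [110 116 121 123 125 121 109  88  71  67  69  76  70  72  82 107 121 124
  121 122 121 123]
 [ 81  96 116 122 123 121 121 113 102  90  91  95  97  99 109 122 123 120
  122 125 122 121]
 [ 73  78  96 109 116 122 124 123 120 118 116 118 119 119 121 122 122 120
  121 123 121 118]
 [ 78  75  77  84 109 122 124 121 120 122 120 122 120 122 121 122 120 121
  122 122 121 121]
 [ 87  84  82  87 110 121 122 124 121 121 120 121 120 123 120 123 120 121
  121 123 120 120]
 [ 85  88  97 112 118 124 124 121 115 109 104 109 109 118 124 123 121 123
  119 122 121 119]]
```

View pics/g4.png

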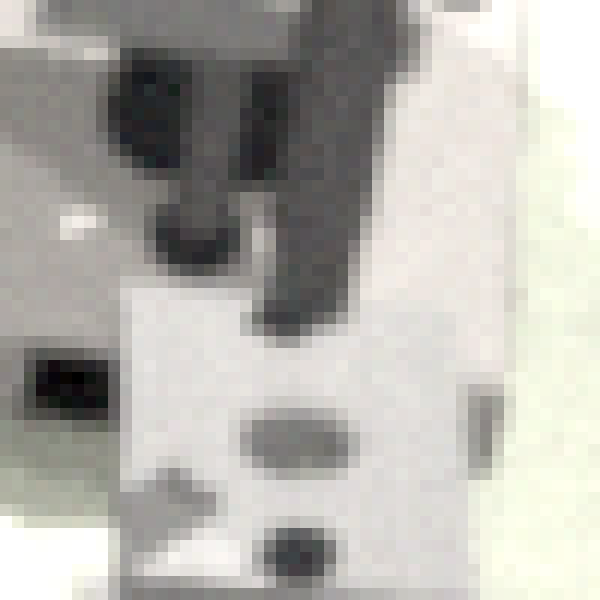

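In the zoom, the shaft axis extended to z=152 falls at col ≈433.1 and the bore is at (434.2, 216.4). The move still needed is about +2.7 mm in y and −1 mm in x, which agrees with the absolute estimate. I'll correct, then lower to just above the bore.

>>> arm_command:
  rotation:
    - [0,0,0]
    - [0,0,0]
    - [0,0,0]
    - [0,0,0]
    - [0,0,0]
  translation:
    - [0.003,-0.001,0.0027]
    - [0.01,-0.001,0.0027]
    - [0.018,-0.001,0.0027]
    - [0.026,-0.001,0.0027]
    - [0.026,-0.001,0.0027]
  grip: [-1,-1,-1,-1,-1]

```text
time: 6.38
eef_pos: [517.6, 218.1, 316.9]
tcp_rot: [0.316, -0.631, 0.318, 0.633]
force: [-0.8, 0.5, -3.7]
width: 0.158
```

>>> arm_command:
  rotation:
    - [0,0,0]
    - [0,0,0]
  translation:
    - [0,0,0]
    - [0,0,0]
  grip: [-1,-1]

```text
time: 6.55
eef_pos: [518.1, 218.5, 319.4]
tcp_rot: [-0.317, 0.632, -0.317, -0.632]
force: [0.4, 0.7, -3.0]
width: 0.16
```

```bash
python3 - <<'E'
from mv import *
import cv2
from axis import *
to([518.1,217.4,314])
s=r.snapshot("scene");np.savez("scene4.npz",**s)
cv2.imwrite("pics/g5.png",cv2.convertScaleAbs(cv2.resize(s["image"][180:230,410:460,::-1],None,fx=12,fy=12,interpolation=cv2.INTER_NEAREST),alpha=1.8))
E
```

```text
t6.55 pos [518.13 218.5  319.44] jawyaw 126.73 xdown [ 2.e-04  1.e-04 -1.e+00] F [ 0.4  0.7 -3. ] T [-0.01  0.02 -0.02] w0.160 j6 -1.88
tool shift m [ 0.0054  0.0007 -0.0009]
```

View pics/g5.png

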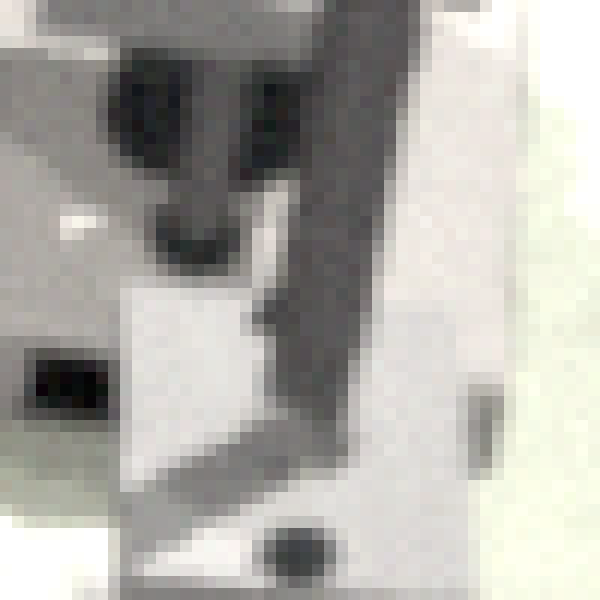

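>>> arm_command:
  rotation:
    - [0,0,0]
    - [0,0,0]
    - [0,0,0]
    - [0,0,0]
    - [0,0,0]
  translation:
    - [0.001,0.0006,-0.0008]
    - [0.003,0.0006,-0.0008]
    - [0.005,0.0006,-0.0008]
    - [0.007,0.0006,-0.0008]
    - [0.007,0.0006,-0.0008]
  grip: [-1,-1,-1,-1,-1]

```text
time: 7.02
eef_pos: [517.9, 217.5, 311.7]
tcp_rot: [0.317, -0.632, 0.317, 0.632]
force: [0.8, 0.4, -3.0]
width: 0.152
```

```bash
python3 - <<'E'
from mv import *
from axis import *
to([518.1,217.4,309])
S,M,_=st()
s=r.snapshot("scene");np.savez("scene5.npz",**s)
T=S["eef_pos"];d=M[:,0]
for o in axis(s,T+7.3*d,T+160.8*d): print([float(x) for x in o])
print(proj(s,T+160.8*d))
E
```

```text
t7.02 pos [517.93 217.49 311.73] jawyaw 126.74 xdown [-7.e-04 -2.e-04 -1.e+00] F [ 0.8  0.4 -3. ] T [-0.    0.03  0.06] w0.152 j6 -1.88
tool shift m [ 0.0027 -0.0001 -0.0002]
t7.02 pos [517.93 217.49 311.73] jawyaw 126.74 xdown [-7.e-04 -2.e-04 -1.e+00] F [ 0.8  0.4 -3. ] T [-0.    0.03  0.06] w0.152 j6 -1.88
[0.25, -2.75, 5.5, 1.375]
[0.3, -3.25, 5.5, 1.125]
[0.35, -3.0, 5.25, 1.125]
[0.4, -3.0, 6.0, 1.5]
[0.45, -8.0, 6.25, -0.875]
[0.5, -7.5, 5.25, -1.125]
[0.55, -7.5, 5.25, -1.125]
[0.6, -7.25, 5.25, -1.0]
[0.65, -2.75, 5.25, 1.25]
[0.7, -2.75, 5.25, 1.25]
[0.75, -2.75, 5.25, 1.25]
[0.8, -3.75, 5.0, 0.625]
[0.85, -3.0, 5.25, 1.125]
[0.9, -2.5, 5.0, 1.25]
[432.81667153 215.78091792]
```

The axis is within 0.1 px of the bore column, and the tip is at about 151 with no contact force. I'll keep lowering in small steps.

>>> arm_command:
  rotation:
    - [0,0,0]
    - [0,0,0]
    - [0,0,0]
    - [0,0,0]
    - [0,0,0]
  translation:
    - [0.001,0,-0.0001]
    - [0.002,0,-0.0001]
    - [0.003,0,-0.0001]
    - [0.004,0,-0.0001]
    - [0.005,0,-0.0001]
  grip: [-1,-1,-1,-1,-1]

```text
time: 7.48
eef_pos: [518.1, 217.4, 307.2]
tcp_rot: [0.317, -0.632, 0.317, 0.632]
force: [0.1, 0.5, -3.4]
width: 0.159
```

>>> arm_command:
  rotation:
    - [0,0,0]
    - [0,0,0]
    - [0,0,0]
    - [0,0,0]
    - [0,0,0]
  translation:
    - [0.001,0,0]
    - [0.002,0,0]
    - [0.003,0,0]
    - [0.004,0,0]
    - [0.005,0,0]
  grip: [-1,-1,-1,-1,-1]

```text
time: 7.9
eef_pos: [518.1, 217.5, 302.2]
tcp_rot: [0.317, -0.632, 0.317, 0.632]
force: [0.5, -0.6, -3.2]
width: 0.153
```

```bash
python3 - <<'E'
from mv import *
st()
E
```

```text
t7.90 pos [518.09 217.46 302.18] jawyaw 126.74 xdown [-0.  0. -1.] F [ 0.5 -0.6 -3.2] T [ 0.02  0.04 -0.01] w0.153 j6 -1.88
```

The tang is 10 mm inside the upper bore with no contact.

>>> arm_command:
  rotation:
    - [0,0,0]
    - [0,0,0]
    - [0,0,0]
    - [0,0,0]
    - [0,0,0]
  translation:
    - [0.001,0,0]
    - [0.002,0,0]
    - [0.003,0,0]
    - [0.004,0,0]
    - [0.005,0,0]
  grip: [-1,-1,-1,-1,-1]

```text
time: 8.32
eef_pos: [518.1, 217.5, 297.2]
tcp_rot: [0.317, -0.632, 0.317, 0.632]
force: [1.1, 0.7, -2.5]
width: 0.156
```

>>> arm_command:
  rotation:
    - [0,0,0]
    - [0,0,0]
    - [0,0,0]
    - [0,0,0]
    - [0,0,0]
  translation:
    - [0.001,0,0]
    - [0.002,0,0]
    - [0.003,0,0]
    - [0.004,0,0]
    - [0.005,0,0]
  grip: [-1,-1,-1,-1,-1]

```text
time: 8.73
eef_pos: [518.1, 217.5, 292.2]
tcp_rot: [-0.317, 0.632, -0.317, -0.632]
force: [0.1, 0.9, -2.9]
width: 0.154
```

```bash
python3 - <<'E'
from mv import *
st()
E
```

```text
t8.73 pos [518.1  217.46 292.21] jawyaw 126.74 xdown [ 0.  0. -1.] F [ 0.1  0.9 -2.9] T [ 0.   -0.03 -0.01] w0.154 j6 -1.88
```

>>> arm_command:
  rotation:
    - [0,0,0]
    - [0,0,0]
    - [0,0,0]
    - [0,0,0]
    - [0,0,0]
  translation:
    - [0.003,0,0]
    - [0.007,0,0]
    - [0.011,0,0]
    - [0.015,0,0]
    - [0.019,0,0]
  grip: [-1,-1,-1,-1,-1]

```text
time: 9.15
eef_pos: [518.1, 217.4, 272.7]
tcp_rot: [0.317, -0.632, 0.317, 0.632]
force: [0.5, -1.1, -4.1]
width: 0.154
```

>>> arm_command:
  rotation:
    - [0,0,0]
    - [0,0,0]
    - [0,0,0]
    - [0,0,0]
    - [0,0,0]
  translation:
    - [0.004,0,0]
    - [0.008,0,0]
    - [0.012,0,0]
    - [0.016,0,0]
    - [0.02,0,0]
  grip: [-1,-1,-1,-1,-1]

```text
time: 9.57
eef_pos: [518.1, 217.5, 252.9]
tcp_rot: [0.317, -0.632, 0.317, 0.632]
force: [0.7, 0.6, -3.7]
width: 0.156
```

>>> arm_command:
  rotation:
    - [0,0,0]
    - [0,0,0]
    - [0,0,0]
    - [0,0,0]
    - [0,0,0]
  translation:
    - [0.003,0,0]
    - [0.006,0,0]
    - [0.008,0,0]
    - [0.01,0,0]
    - [0.01,0,0]
  grip: [-1,-1,-1,-1,-1]

```text
time: 9.98
eef_pos: [518.0, 217.4, 242.9]
tcp_rot: [0.317, -0.632, 0.317, 0.632]
force: [-0.5, 0.2, -3.3]
width: 0.154
```

```bash
python3 - <<'E'
from mv import *
to([518.1,217.46,233])
E
```

```text
t9.98 pos [518.02 217.41 242.92] jawyaw 126.74 xdown [-5.e-04 -1.e-04 -1.e+00] F [-0.5  0.2 -3.3] T [-0.02  0.07  0.  ] w0.154 j6 -1.88
tool shift m [ 0.0099 -0.0001 -0.    ]
```

Tip about 2 mm above the lower plate. I'll slow down again.

>>> arm_command:
  rotation:
    - [0,0,0]
    - [0,0,0]
    - [0,0,0]
    - [0,0,0]
    - [0,0,0]
  translation:
    - [0.001,0,0]
    - [0.002,0,0]
    - [0.003,0,0]
    - [0.004,0,0]
    - [0.005,0,0]
  grip: [-1,-1,-1,-1,-1]

```text
time: 10.4
eef_pos: [518.1, 217.5, 238.2]
tcp_rot: [-0.317, 0.632, -0.317, -0.632]
force: [0.7, 0.3, -3.3]
width: 0.157
```

>>> arm_command:
  rotation:
    - [0,0,0]
    - [0,0,0]
    - [0,0,0]
    - [0,0,0]
    - [0,0,0]
  translation:
    - [0.001,0,0]
    - [0.002,0,0]
    - [0.003,0,0]
    - [0.004,0,0]
    - [0.005,0,0]
  grip: [-1,-1,-1,-1,-1]

```text
time: 10.82
eef_pos: [518.1, 217.5, 233.2]
tcp_rot: [-0.317, 0.632, -0.317, -0.632]
force: [0.8, 0.0, -3.6]
width: 0.159
```

>>> arm_command:
  rotation:
    - [0,0,0]
    - [0,0,0]
    - [0,0,0]
    - [0,0,0]
    - [0,0,0]
  translation:
    - [0.001,0,0]
    - [0.002,0,0]
    - [0.003,0,0]
    - [0.004,0,0]
    - [0.005,0,0]
  grip: [-1,-1,-1,-1,-1]

```text
time: 11.23
eef_pos: [518.1, 217.4, 228.2]
tcp_rot: [-0.317, 0.632, -0.317, -0.632]
force: [-0.3, -0.7, -3.3]
width: 0.152
```

>>> arm_command:
  rotation:
    - [0,0,0]
    - [0,0,0]
    - [0,0,0]
    - [0,0,0]
    - [0,0,0]
  translation:
    - [0.001,0,0]
    - [0.002,0,0]
    - [0.003,0,0]
    - [0.004,0,0]
    - [0.005,0,0]
  grip: [-1,-1,-1,-1,-1]

```text
time: 11.65
eef_pos: [518.1, 217.4, 223.2]
tcp_rot: [-0.317, 0.632, -0.317, -0.632]
force: [-0.3, 0.1, -3.0]
width: 0.156
```

```bash
python3 - <<'E'
from mv import *
st()
E
```

```text
t11.65 pos [518.1  217.45 223.2 ] jawyaw 126.74 xdown [ 0.  0. -1.] F [-0.3  0.1 -3. ] T [-0.    0.   -0.02] w0.156 j6 -1.88
```

The spindle is through both plates cleanly. I'll approach the drive piece (contact expected at TCP z≈207.8).

>>> arm_command:
  rotation:
    - [0,0,0]
    - [0,0,0]
    - [0,0,0]
    - [0,0,0]
    - [0,0,0]
  translation:
    - [0.003,0,0]
    - [0.006,0,0]
    - [0.009,0,0]
    - [0.011,0,0]
    - [0.013,0,0]
  grip: [-1,-1,-1,-1,-1]

```text
time: 12.07
eef_pos: [518.0, 217.4, 210.0]
tcp_rot: [0.317, -0.632, 0.317, 0.632]
force: [-0.2, 0.1, -2.6]
width: 0.154
```

>>> arm_command:
  rotation:
    - [0,0,0]
    - [0,0,0]
    - [0,0,0]
    - [0,0,0]
    - [0,0,0]
  translation:
    - [0.0005,0,0]
    - [0.001,0,0]
    - [0.0015,0,0]
    - [0.002,0,0]
    - [0.0025,0,0]
  grip: [-1,-1,-1,-1,-1]

```text
time: 12.48
eef_pos: [518.1, 217.5, 207.9]
tcp_rot: [-0.317, 0.632, -0.317, -0.632]
force: [0.5, 0.4, -0.4]
width: 0.153
```

```bash
python3 - <<'E'
from mv import *
st()
E
```

```text
t12.48 pos [518.14 217.48 207.87] jawyaw 126.74 xdown [ 2.e-04  1.e-04 -1.e+00] F [ 0.5  0.4 -0.4] T [-0.01  0.03  0.05] w0.153 j6 -1.88
```

Contact at 207.9, as predicted. I'll press about 2 mm.

>>> arm_command:
  rotation:
    - [0,0,0]
    - [0,0,0]
    - [0,0,0]
    - [0,0,0]
    - [0,0,0]
  translation:
    - [0.0005,0,0]
    - [0.001,0,0]
    - [0.0015,0,0]
    - [0.002,0,0]
    - [0.002,0,0]
  grip: [-1,-1,-1,-1,-1]

```text
time: 12.9
eef_pos: [518.2, 217.5, 206.0]
tcp_rot: [-0.317, 0.632, -0.317, -0.632]
force: [0.7, -0.1, 2.9]
width: 0.159
```

```bash
python3 - <<'E'
from mv import *
st()
E
```

```text
t12.90 pos [518.19 217.48 205.97] jawyaw 126.74 xdown [ 4.e-04  1.e-04 -1.e+00] F [ 0.7 -0.1  2.9] T [0.01 0.1  0.02] w0.159 j6 -1.88
```

>>> arm_command:
  rotation:
    - [0.01,0,0]
    - [0.03,0,0]
    - [0.056,0,0]
    - [0.082,0,0]
    - [0.11,0,0]
  translation:
    - [0.0005,0,0]
    - [0.001,0,0]
    - [0.001,0,0]
    - [0.001,0,0]
    - [0.001,0,0]
  grip: [-1,-1,-1,-1,-1]

```text
time: 13.32
eef_pos: [518.2, 217.5, 204.9]
tcp_rot: [-0.352, 0.613, -0.352, -0.613]
force: [-1.1, -0.7, 3.7]
width: 0.157
```

```bash
python3 - <<'E'
from mv import *
st()
E
```

```text
t13.32 pos [518.22 217.49 204.94] jawyaw 120.29 xdown [ 5.e-04  2.e-04 -1.e+00] F [-1.1 -0.7  3.7] T [ 0.05  0.14 -0.01] w0.157 j6 -1.77
```

>>> arm_command:
  rotation:
    - [0.026,0,0]
    - [0.052,0,0]
    - [0.078,0,0]
    - [0.104,0,0]
    - [0.13,0,0]
  translation:
    - [0,0,0]
    - [0,0,0]
    - [0,0,0]
    - [0,0,0]
    - [0,0,0]
  grip: [-1,-1,-1,-1,-1]

```text
time: 13.73
eef_pos: [518.3, 217.5, 205.0]
tcp_rot: [-0.391, 0.589, -0.391, -0.589]
force: [-0.6, 0.6, 3.4]
width: 0.153
```

```bash
python3 -c "
from mv import *
st()"
```

```text
t13.73 pos [518.25 217.54 204.99] jawyaw 112.85 xdown [ 6.e-04  3.e-04 -1.e+00] F [-0.6  0.6  3.4] T [0.02 0.07 0.06] w0.153 j6 -1.64
```

>>> arm_command:
  rotation:
    - [0.026,0,0]
    - [0.052,0,0]
    - [0.078,0,0]
    - [0.104,0,0]
    - [0.13,0,0]
  translation:
    - [0,0,0]
    - [0,0,0]
    - [0,0,0]
    - [0,0,0]
    - [0,0,0]
  grip: [-1,-1,-1,-1,-1]

```text
time: 14.15
eef_pos: [518.2, 217.5, 205.0]
tcp_rot: [-0.429, 0.563, -0.428, -0.562]
force: [0.1, 0.4, 3.6]
width: 0.154
```

```bash
python3 -c "
from mv import *
st()"
```

```text
t14.15 pos [518.24 217.51 204.96] jawyaw 105.40 xdown [ 6.e-04  2.e-04 -1.e+00] F [0.1 0.4 3.6] T [ 0.04  0.07 -0.  ] w0.154 j6 -1.51
```

>>> arm_command:
  rotation:
    - [0.026,0,0]
    - [0.052,0,0]
    - [0.078,0,0]
    - [0.104,0,0]
    - [0.13,0,0]
  translation:
    - [0,0,0]
    - [0,0,0]
    - [0,0,0]
    - [0,0,0]
    - [0,0,0]
  grip: [-1,-1,-1,-1,-1]

```text
time: 14.57
eef_pos: [518.2, 217.7, 205.0]
tcp_rot: [-0.464, 0.534, -0.464, -0.533]
force: [-0.7, 2.5, 3.4]
width: 0.157
```

```bash
python3 -c "
from mv import *
st()"
```

```text
t14.57 pos [518.24 217.67 204.98] jawyaw 97.95 xdown [ 7.e-04  5.e-04 -1.e+00] F [-0.7  2.5  3.4] T [ 0.32  0.02 -0.02] w0.157 j6 -1.38
```

>>> arm_command:
  rotation:
    - [0.026,0,0]
    - [0.052,0,0]
    - [0.078,0,0]
    - [0.104,0,0]
    - [0.13,0,0]
  translation:
    - [0,0,0.0002]
    - [0,0,0.0003]
    - [0,0,0.0003]
    - [0,0,0.0003]
    - [0,0,0.0003]
  grip: [-1,-1,-1,-1,-1]

```text
time: 14.98
eef_pos: [518.2, 217.9, 205.0]
tcp_rot: [-0.498, 0.502, -0.498, -0.502]
force: [-0.3, 1.2, 3.2]
width: 0.157
```

```bash
python3 -c "
from mv import *
st()"
```

```text
t14.98 pos [518.2  217.94 204.99] jawyaw 90.50 xdown [ 7.e-04  5.e-04 -1.e+00] F [-0.3  1.2  3.2] T [0.28 0.02 0.04] w0.157 j6 -1.25
```

>>> arm_command:
  rotation:
    - [0.026,0,0]
    - [0.052,0,0]
    - [0.078,0,0]
    - [0.104,0,0]
    - [0.13,0,0]
  translation:
    - [0,0,0.0001]
    - [0,0,0.0002]
    - [0,0,0.0002]
    - [0,0,0.0002]
    - [0,0,0.0002]
  grip: [-1,-1,-1,-1,-1]

```text
time: 15.4
eef_pos: [518.2, 218.2, 205.0]
tcp_rot: [0.53, -0.469, 0.529, 0.469]
force: [0.2, 2.4, 4.7]
width: 0.16
```

```bash
python3 -c "
from mv import *
st()"
```

```text
t15.40 pos [518.2  218.16 204.97] jawyaw 83.05 xdown [ 6.e-04  5.e-04 -1.e+00] F [0.2 2.4 4.7] T [0.27 0.01 0.02] w0.160 j6 -1.12
```

>>> arm_command:
  rotation:
    - [0.026,0,0]
    - [0.052,0,0]
    - [0.078,0,0]
    - [0.104,0,0]
    - [0.13,0,0]
  translation:
    - [0,0,0]
    - [0,0,0]
    - [0,0,0]
    - [0,0,0]
    - [0,0,0]
  grip: [-1,-1,-1,-1,-1]

```text
time: 15.82
eef_pos: [518.0, 218.2, 204.5]
tcp_rot: [0.559, -0.433, 0.559, 0.434]
force: [0.5, 3.3, -1.5]
width: 0.154
```

```bash
python3 -c "
from mv import *
st()"
```

```text
t15.82 pos [518.02 218.23 204.52] jawyaw 75.60 xdown [-0.e+00  6.e-04 -1.e+00] F [ 0.5  3.3 -1.5] T [ 0.66 -0.19 -0.03] w0.154 j6 -0.99
```

The Fz drop (4.7 → −1.5 N) shows the tang has entered the slot near jaw yaw 76°. I'll lower gently.

>>> arm_command:
  rotation:
    - [0,0,0]
    - [0,0,0]
    - [0,0,0]
    - [0,0,0]
    - [0,0,0]
  translation:
    - [0,0,0.0002]
    - [0.0005,0,0.0003]
    - [0.001,0,0.0003]
    - [0.0015,0,0.0003]
    - [0.002,0,0.0003]
  grip: [-1,-1,-1,-1,-1]

```text
time: 16.23
eef_pos: [518.1, 218.3, 202.7]
tcp_rot: [0.558, -0.434, 0.558, 0.434]
force: [0.4, 2.1, -0.5]
width: 0.158
```

```bash
python3 -c "
from mv import *
st()"
```

```text
t16.23 pos [518.12 218.32 202.71] jawyaw 75.76 xdown [ 0.e+00  2.e-04 -1.e+00] F [ 0.4  2.1 -0.5] T [ 0.61 -0.17 -0.06] w0.158 j6 -0.99
```

>>> arm_command:
  rotation:
    - [0,0,0]
    - [0,0,0]
    - [0,0,0]
    - [0,0,0]
    - [0,0,0]
  translation:
    - [0.0005,0,0.0001]
    - [0.001,0,0.0002]
    - [0.0015,0,0.0002]
    - [0.002,0,0.0002]
    - [0.0025,0,0.0002]
  grip: [-1,-1,-1,-1,-1]

```text
time: 16.65
eef_pos: [518.2, 218.4, 200.3]
tcp_rot: [0.558, -0.434, 0.558, 0.434]
force: [0.9, 0.7, 0.2]
width: 0.153
```

```bash
python3 -c "
from mv import *
st()"
```

```text
t16.65 pos [518.21 218.42 200.31] jawyaw 75.75 xdown [ 2.e-04 -0.e+00 -1.e+00] F [0.9 0.7 0.2] T [ 0.38 -0.15 -0.03] w0.153 j6 -0.99
```

>>> arm_command:
  rotation:
    - [0,0,0]
    - [0,0,0]
    - [0,0,0]
    - [0,0,0]
    - [0,0,0]
  translation:
    - [0.0005,0,0.0001]
    - [0.001,0,0.0001]
    - [0.0015,0,0.0001]
    - [0.002,0,0.0001]
    - [0.0022,0,0.0001]
  grip: [-1,-1,-1,-1,-1]

```text
time: 17.07
eef_pos: [518.2, 218.5, 198.1]
tcp_rot: [0.558, -0.434, 0.558, 0.434]
force: [0.6, 0.8, 0.9]
width: 0.153
```

```bash
python3 -c "
from mv import *
st()"
```

```text
t17.07 pos [518.22 218.52 198.08] jawyaw 75.74 xdown [ 1.e-04 -0.e+00 -1.e+00] F [0.6 0.8 0.9] T [ 0.31 -0.15 -0.13] w0.153 j6 -0.99
```

>>> arm_command:
  rotation:
    - [0,0,0]
    - [0,0,0]
    - [0,0,0]
  translation:
    - [0.0003,0,0]
    - [0.0006,0,0]
    - [0.0006,0,0]
  grip: [-1,-1,-1]

```text
time: 17.32
eef_pos: [518.2, 218.5, 197.5]
tcp_rot: [0.558, -0.434, 0.558, 0.434]
force: [0.8, 0.7, 1.4]
width: 0.158
```

```bash
python3 -c "
from mv import *
st()"
```

```text
t17.32 pos [518.21 218.55 197.49] jawyaw 75.75 xdown [ 0.  0. -1.] F [0.8 0.7 1.4] T [ 0.26 -0.15 -0.08] w0.158 j6 -0.99
```

>>> arm_command:
  rotation:
    - [0,0,0]
    - [0,0,0]
    - [0,0,0]
  translation:
    - [0.0003,0,0]
    - [0.0006,0,0]
    - [0.0006,0,0]
  grip: [-1,-1,-1]

```text
time: 17.57
eef_pos: [518.2, 218.5, 196.9]
tcp_rot: [0.558, -0.434, 0.558, 0.434]
force: [-0.3, 0.8, 2.7]
width: 0.159
```

```bash
python3 - <<'E'
from mv import *
import cv2
st()
s=r.snapshot("scene");np.savez("scene6.npz",**s)
cv2.imwrite("pics/g6.png",cv2.convertScaleAbs(cv2.resize(s["image"][130:300,370:500,::-1],None,fx=3.5,fy=3.5,interpolation=cv2.INTER_CUBIC),alpha=1.6))
E
```

```text
t17.57 pos [518.24 218.52 196.89] jawyaw 75.74 xdown [ 1.e-04  0.e+00 -1.e+00] F [-0.3  0.8  2.7] T [ 0.31 -0.15 -0.04] w0.159 j6 -0.99
```

View pics/g6.png

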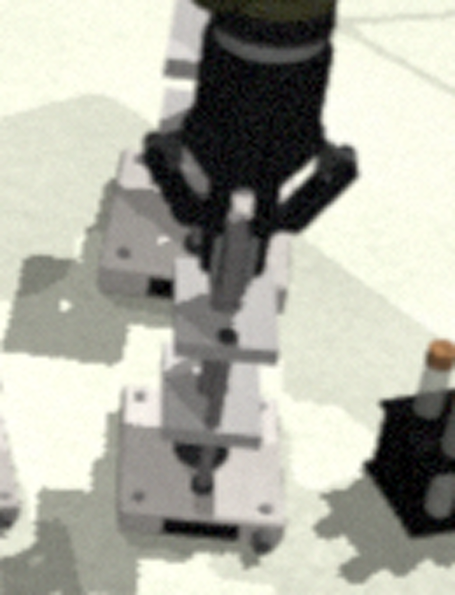

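Contact is now about 5.8 N, the drive's spring preload, at z 0.9 mm below nominal home: the tang is on the slot floor. The picture shows the spindle through both plates. I'll ease off 0.6 mm and release.

>>> arm_command:
  rotation:
    - [0,0,0]
    - [0,0,0]
  translation:
    - [-0.0006,0,0]
    - [-0.0006,0,0]
  grip: [-1,-1]

```text
time: 17.78
eef_pos: [518.2, 218.5, 197.6]
tcp_rot: [0.558, -0.434, 0.558, 0.434]
force: [0.1, 1.1, 1.7]
width: 0.152
```

>>> arm_command:
  rotation:
    - [0,0,0]
    - [0,0,0]
    - [0,0,0]
    - [0,0,0]
    - [0,0,0]
  translation:
    - [0,0,0]
    - [0,0,0]
    - [0,0,0]
    - [0,0,0]
    - [0,0,0]
  grip: [-0.5,-0.4,-0.3,-0.2,-0.1]

```text
time: 18.2
eef_pos: [518.1, 218.4, 197.3]
tcp_rot: [0.558, -0.434, 0.558, 0.434]
force: [-0.1, 0.8, 0.5]
width: 0.451
```

>>> arm_command:
  rotation:
    - [0,0,0]
    - [0,0,0]
    - [0,0,0]
    - [0,0,0]
    - [0,0,0]
  translation:
    - [0,0,0]
    - [0,0,0]
    - [0,0,0]
    - [0,0,0]
    - [0,0,0]
  grip: [0,0.2,0.4,0.5,0.5]

```text
time: 18.62
eef_pos: [518.2, 218.5, 197.5]
tcp_rot: [0.558, -0.434, 0.558, 0.434]
force: [0.1, 0.5, 0.3]
width: 0.748
```

```bash
python3 -c "
from mv import *
st()"
```

```text
t18.62 pos [518.2  218.54 197.49] jawyaw 75.74 xdown [-0.  0. -1.] F [0.1 0.5 0.3] T [ 0.01  0.01 -0.02] w0.748 j6 -0.99
```

Released. I'll retreat straight up, then sideways, for a clear look.

>>> arm_command:
  rotation:
    - [0,0,0]
    - [0,0,0]
    - [0,0,0]
    - [0,0,0]
    - [0,0,0]
  translation:
    - [-0.01,0,0]
    - [-0.03,0,0]
    - [-0.055,0,0]
    - [-0.085,0,0]
    - [-0.115,0,0]
  grip: [0.5,0.5,0.5,0.5,0.5]

```text
time: 19.03
eef_pos: [517.9, 218.4, 314.5]
tcp_rot: [0.558, -0.434, 0.558, 0.434]
force: [0.3, 0.3, 0.6]
width: 0.745
```

>>> arm_command:
  rotation:
    - [0,0,0]
    - [0,0,0]
    - [0,0,0]
    - [0,0,0]
    - [0,0,0]
  translation:
    - [-0.01,0,-0.03]
    - [-0.02,0,-0.065]
    - [-0.02,0,-0.1]
    - [-0.02,0,-0.135]
    - [-0.02,0,-0.17]
  grip: [0.5,0.5,0.5,0.5,0.5]

```text
time: 19.45
eef_pos: [475.5, 52.4, 333.5]
tcp_rot: [0.558, -0.434, 0.558, 0.434]
force: [0.7, -0.2, 0.3]
width: 0.75
```

>>> arm_command:
  rotation:
    - [0,0,0]
    - [0,0,0]
    - [0,0,0]
    - [0,0,0]
    - [0,0,0]
  translation:
    - [0,0,-0.035]
    - [0,0,-0.07]
    - [0,0,-0.105]
    - [0,0,-0.14]
    - [0,0,-0.14]
  grip: [0.5,0.5,0.5,0.5,0.5]

```text
time: 19.87
eef_pos: [440.6, -86.0, 333.4]
tcp_rot: [0.559, -0.433, 0.559, 0.432]
force: [0.2, 1.5, 0.7]
width: 0.753
```

```bash
python3 - <<'E'
from mv import *
from h import *
st()
A=[]
for n,(x0,x1,y0,y1) in dict(top=(200,275,195,275),scene=(395,470,190,300)).items():
    s=r.snapshot(n);np.savez(n+"7.npz",**s);c=cloud(s);cv2.imwrite(f"pics/f{n}.png",s["image"][:,:,::-1])
    m=np.zeros((480,640),bool);m[y0:y1,x0:x1]=1;m&=(c[...,2]>180)&(c[...,2]<240)
    p=c[m]; v,u=np.nonzero(m); print(n,len(p),"zmax/top pct",np.percentile(p[:,2],[50,90,97]).round(1),p.mean(0).round(1))
    mt=m&(c[...,2]>206);v,u=np.nonzero(mt)
    if len(u)>10: print(cv2.minAreaRect(plane(s,u,v,213)[:,:2].astype(np.float32)),np.median(c[mt][:,2]))
    im=cv2.convertScaleAbs(cv2.resize(s["image"][y0-20:y0+100,x0-20:x0+100,::-1],(390,390),interpolation=cv2.INTER_CUBIC),alpha=1.5);A.append(im)
cv2.imwrite("pics/f7.png",np.hstack(A))
E
```

```text
t19.87 pos [440.56 -86.05 333.42] jawyaw 75.51 xdown [ 7.0e-04 -1.2e-03 -1.0e+00] F [0.2 1.5 0.7] T [ 0.06 -0.02  0.04] w0.753 j6 -1.59
top 154 zmax/top pct [211.3 214.4 215.7] [517.2 215.1 206.4]
((518.1593627929688, 216.56948852539062), (15.207879066467285, 35.74739074707031), 75.54475402832031) 212.68154798522338
scene 147 zmax/top pct [208.5 212.9 213.6] [529.1 215.2 203.6]
((526.6270141601562, 215.82574462890625), (12.920116424560547, 44.517974853515625), 73.6091079711914) 211.67173862643594
```

View pics/f7.png

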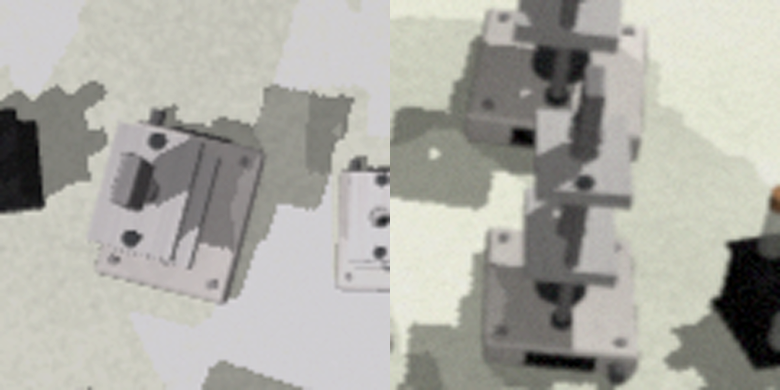

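View pics/fscene.png

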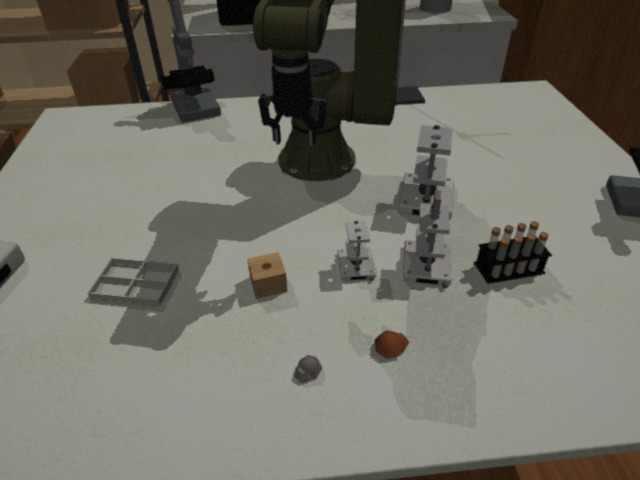

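The head top stands at 212.7 mm (213 when fully home), at (518, 217), yaw matching the grip. The pictures show an upright spindle in the rotator near scene (437,205), an empty holder, and the rocks, rack and tray unchanged. Handing in.

```bash
python3 -c "
from mv import *
print(r.close_job())"
```

```text
the job is handed in; nothing more can be done
None
```

The spindle is fully home in the rotator and released, and I handed the job in at about 20 s of the 67 s allowed.

**What I did:**
- I pulled the spindle straight up out of the holder.
- It passed through both plates with no contact force I could read.
- I rested it on the drive piece, touching at the expected height, and turned it under about 6–8 N.
- After about 51° of turning the upward force fell to nearly nothing, so the tang was in the slot. I lowered it to the slot floor, eased off and let go.

**Last checks:**
- **Seating:** the head top measured 212.7 mm from the top camera, against 213 mm when fully home. The scene camera read 211.7 mm, within its calibration error. The head sits over the bore at about (518, 217).
- **Force:** in the readings I took, vertical contact on the rotator stayed under about 8 N and side force under about 3.5 N, against the 25 N limit. The side force was light rubbing while turning and entering the slot, which I eased by shifting the tool about 1 mm sideways.
- **Surroundings:** by eye, the rocks, tube rack and tray are where they were, and the gripper is well clear of everything.

**Disagreement:** the scene camera's positions were 3–4 mm off from the top camera's in x, and about 3 mm off from the arm's own position in y near the rotator. I handled this by measuring the spindle against the bore within the same picture.

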